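# Offer up the cover of a valve control box

### The arm

A 7-joint arm with a two-finger parallel gripper is mounted at the origin on the work surface. World frame = base frame: x ahead of the robot, y to its left, z up, the work surface at z = 0. Lengths are in mm, angles in rad, forces in N, time in s.
With the tool pointing down it reaches from about 400 to 875 mm from the base axis. Payload 4.4 kg.
Tool frame: the origin (TCP) lies at the very end of the fingers, on their centre line; the grasp point (between the pads) lies 19 mm behind it; z points along the fingers, y is the line along which they close (so a half turn about z gives the same grasp; the last joint's range is limited). The gripper opens to 85 mm and grips with 20 to 120 N. Pads are 22 mm wide; open, the fingers measure 114 mm over their backs; the gripper's body (76 mm by 85 mm) begins 54 mm behind the grasp point. The pads swing forward as they close: fully open they stand 13 mm farther back than shut.
Start: joints at [1.057, 0.628, 0.038, 1.517, -0.027, 0.996, -0.02], TCP at [281.468, -585.913, 231.313] pointing down, gripper open.
Joint ranges: [-3.06, 3.06], [-0.37, 2.12], [-1.25, 1.32], [0.18, 2.47], [-1.1, 4.24], [0.23, 1.98], [-2.94, 2.94]. Speed limits (rad/s): [2.57, 2.57, 3.14, 3.14, 3.14, 3.14, 3.14].

### API

Orientations are given as [roll, pitch, yaw] about the fixed x, y, z axes, in that order (R = Rz(yaw) Ry(pitch) Rx(roll)).
In Python, from cell import read_state, get_image, camera_info, finish_job gives the robot as it stands.
- The arm moves only by the tool play_rows, never from a script. Its argument "deltas" is one flat list of numbers, 7 for each row, row after row: the shift along the tool's x, y, z in mm, then the turn, a rotation vector about the tool's x, y, z in rad, then the opening, from 0 (shut) to 1 (fully open). In form: [dx, dy, dz, ax, ay, az, grip, dx, dy, dz, ax, ay, az, grip, ...]. A call has 1 to 10 rows; each row is the pose to reach, as a shift and turn from the pose commanded when the call began, along the tool's axes at that moment; what a row does not reach only later rows make up. A row lasts 1/8 s, in which the tool goes at most 62.5 mm and 10.7 degrees, less where a joint would pass 70% of its speed; a pose out of reach is approached as far as the arm can. A call with a gripper value outside its range is refused whole. The fingers move at their own pace and stop on an object; the grip force is fixed at half the most. Time passes only in rows, so rows that repeat a pose let the fingers close. It gives the time, the measured TCP pose, the force, the opening and the grip force at its end, in the units of the state.
- read_state(): the state, without advancing time (a new reading comes with each control period).
- get_image(name): name is "scene" or "top" or "wrist"; returns the picture (480x640x3 uint8, red, green, blue); there is no depth.
- camera_info(name): a dict with "fx", "fy", "cx", "cy" (pixels), "distortion" ([k1, k2, p1, p2, k3] as OpenCV has them; the pictures are not rectified), "T" (4x4, takes a point from camera to world coordinates). Camera axes: x right, y down, z forward; pixel columns grow to the right and rows downward; lengths in mm; the calibration is good to about 2 mm. A picture is of the moment at which its call begins: read the wrist's pose just before it. camera_info takes no time and is no camera call; for the wrist camera it gives the pose at the moment of the call.
- finish_job(): hands the job in; it is judged then, once.
The state is a dict: "clock": time; "qpos": joint angles; "qd": joint speeds; "tau": joint torques, N m; "eef_pos": TCP position; "tool_rot": TCP orientation; "force": force on the tool from outside, world axes, zero at the start; "torque": the same for the moment, N m; "width": finger opening in mm; "gripper_force": force on a finger pad.
Only numpy, scipy, OpenCV 4.12 (cv2) and the standard library are available. Lean on these libraries where they do the work, as an engineer would, in place of code of your own. Each camera call takes 0.05 s, during which the arm holds its last target. There are 200 camera calls.

### The job

On the growing bed, push the open grey control box square and flush into the corner of the aluminium fence. Then lift the steel cover plate by its black bar handle and hold it level about one centimetre above the box, not touching it, with its four corner holes centred over the box's four brass threaded holes so that a colleague can start the screws through them; either way round will do. Finish while still holding it there steadily, with the box still tight in its corner, and leave the tray, the pots and the screwdriver where they are.

Things in the scene. Friction and masses are not known exactly. Their poses are not given: they have to be found in the camera images.
- jig: Aluminium fence corner fixed to the bench: two straight walls 30 mm high and 20 mm thick meeting at a right angle. The origin is the inner corner at bench level. Its +x side is closed by the far wall (inner face at x = 0, reaching 125 mm towards -y from the corner), its +y side by the left wall (inner face at y = 0, reaching 150 mm towards -x). The open floor for the box is at x < 0, y < 0; z is up. It stands turned by up to 15 degrees from the robot's axes.
- box_mid (a point): Centre (half-way up) of the grey control box: 130 mm long in its x, 100 mm wide in its y, 55 mm high, open on top, walls 4 mm, about 0.35 to 0.65 kg, loose on the bench and able to slide. It starts 25 to 50 mm short of the fence in both directions and up to 12 degrees out of square, its x within that of the fence's x. Fully home, this point is at x = -65 mm, y = -50 mm of the fence corner with axes parallel.
- box_corner (a point): Bottom outer corner of the box at its +x, +y side (65 mm and 50 mm from its middle), the one that goes into the fence corner; axes as the box.
- box_a (a point): Brass threaded hole (5 mm bore) in the top of the box at its +x, +y corner, 51 mm and 36 mm from the box's middle, at the top rim (55 mm up); axes as the box.
- box_b (a point): Brass threaded hole in the top of the box at its -x, -y corner, diagonally opposite box_a. The two others lie at the mirrored corners.
- cover_grip (a point): Centre of the black bar handle of the cover. The bar is 90 mm long along the cover's x, 16 mm wide in y, 14 mm high; its centre is 40 mm above the plate's underside, and it stands on two posts 38 mm either side with 28 mm of free space between bar and plate. The steel plate is 130 mm (x) by 100 mm (y) by 5 mm with four 12 mm through holes; about 0.2 to 0.33 kg in all, lying flat on the bench to the left or right of the fence; z is up.
- cover_a (a point): Centre of the cover's +x, +y hole at the plate's underside, 51 mm in x and 36 mm in y from the middle and 40 mm below the bar's centre; axes as the cover.
- cover_b (a point): Centre of the cover's -x, -y hole at the plate's underside, diagonally opposite cover_a.
- box: The grey control box (see box_mid); origin at the centre of its underside.
- cover: The cover plate with its handle (see cover_grip); origin at the centre of the plate's underside.
- tray: Black tray, 140 x 105 x 30 mm, with six brown coir plugs and seedlings, up to 55 mm high overall; lies on the side of the bench where the cover is not; leave alone. Origin under its centre.
- pot0: Black net pot, 60 mm across, 53 mm high, off to the left of the fence; leave alone. Origin under its centre.
- pot1: Black net pot, like the other, off to the right of the fence; leave alone.
- driver: Screwdriver lying across the bench beyond the fence; leave alone.
Not all that is in view belongs to the job. What is shaped like the cover but pink, red or turquoise is not meant.

How it is judged (in metres and radians):
On the way, in this order (a step that is already met when the one before it is completed fails the run):
1. the box is square and flush in the fence corner while the cover still lies on the bench (x of box_corner in the frame of jig above -0.004 m and y of box_corner in the frame of jig above -0.004 m and angle between the x axis of box_mid and the x axis of jig, either way round below 0.035 rad and height (world z) of cover_grip below 0.06 m), for 0.2 s.
2. the cover is lifted clear of the bench (height (world z) of cover_grip above 0.08 m), for 0.1 s.
At the end, for the whole second after the job is handed in: Box corner within 4 mm of both fence walls, square within 2 degrees; cover held in the fingers, at rest, level within 4.5 degrees, 4 to 20 mm above the box rim, touching neither box nor fence, both diagonal holes within 3.5 mm of the threaded holes (either way round), through the last second (x of box_corner in the frame of jig above -0.004 m and y of box_corner in the frame of jig above -0.004 m and angle between the x axis of box_mid and the x axis of jig, either way round below 0.035 rad and ((horizontal distance between cover_a and box_a below 0.0035 m and z of cover_a in the frame of box_a between 0.004 and 0.02 m and horizontal distance between cover_b and box_b below 0.0035 m and z of cover_b in the frame of box_b between 0.004 and 0.02 m) or (horizontal distance between cover_a and box_b below 0.0035 m and z of cover_a in the frame of box_b between 0.004 and 0.02 m and horizontal distance between cover_b and box_a below 0.0035 m and z of cover_b in the frame of box_a between 0.004 and 0.02 m)) and angle between cover_grip's own z axis and vertical below 0.08 rad and contact force between the fingers and cover above 1 N and contact force between cover and box below 0.1 N and contact force between cover and jig below 0.1 N and linear speed of cover below 0.015 m/s and linear speed of box below 0.01 m/s); the arm keeps its last pose, push and grip.
It fails at once if the black tray of coir plugs is moved more than 20 mm (distance of tray from where it was at the start of the episode above 0.02 m).
It fails at once if the left net pot is moved more than 20 mm (distance of pot0 from where it was at the start of the episode above 0.02 m).
It fails at once if the right net pot is moved more than 20 mm (distance of pot1 from where it was at the start of the episode above 0.02 m).
It fails at once if the screwdriver is moved more than 20 mm (distance of driver from where it was at the start of the episode above 0.02 m).
It also fails if it takes over 64 s, if anything falls off the work surface, if the arm or the gripper's body presses on something with over 40 N, if the wrist force passes 120 N, or if a joint passes its speed limit or range.

## Working session

There is one attempt and no reset: what is moved stays moved. The work goes in short steps, Python scripts to look and compute and a tool call to move; the robot and the scene stay as the last step left them, time stands still between calls to the robot, and variables do not carry over. Pictures are saved under pics/ and viewed, at most 10 in all, crops included, and the job is handed in when it is done.

Besides the shell and the picture viewer there is one more tool, called by a JSON object that holds its "fn" and its "kwargs". play_rows: Moves the arm, as the interface text tells. Its arguments: {"type":"object","properties":{"deltas":{"type":"array"}},"required":["deltas"]}

```bash
ls; mkdir -p pics
python3 - <<'E'
from cell import *
import cv2,numpy as np
print(read_state())
for n in("scene","top"):
    im=get_image(n); cv2.imwrite(f"pics/{n}0.png",im[:,:,::-1]); c=camera_info(n); print(n,{k:(np.round(v,3).tolist()) for k,v in c.items()})
E
```

```text
pics
{'clock': 0.0, 'qpos': array([ 1.0571773 ,  0.62934426,  0.03845083,  1.51839517, -0.02700075,
        0.99629575, -0.01998787]), 'qd': array([-3.27116648e-04,  9.04268087e-04,  2.04279417e-03,  2.83100433e-04,
        9.33227736e-05,  1.38361428e-03, -1.15313603e-03]), 'tau': array([-8.04729552e-05, -5.63405836e+01,  1.22631390e+00, -1.93440539e+01,
        1.10507780e-02,  1.05073774e-02, -2.42772347e-05]), 'eef_pos': array([ 281.19454507, -585.31950922,  230.38177596]), 'tool_rot': array([-3.13966864e+00,  3.04794222e-05,  4.47822974e-01]), 'force': array([-0.74530917, -0.54777706,  0.14606809]), 'torque': array([ 0.01442823, -0.03832381, -0.01677498]), 'gripper_force': 0.0, 'width': 85.33319118065121}
scene {'fx': 464.896, 'fy': 464.896, 'cx': 330.491, 'cy': 239.174, 'distortion': [-0.078, 0.0, 0.0, 0.0, 0.0], 'T': [[0.621, 0.508, -0.597, 1151.173], [0.783, -0.381, 0.491, -452.551], [0.022, -0.773, -0.634, 688.806], [0.0, 0.0, 0.0, 1.0]]}
top {'fx': 513.865, 'fy': 513.865, 'cx': 317.016, 'cy': 241.308, 'distortion': [-0.026, 0.0, 0.0, 0.0, 0.0], 'T': [[-0.023, -0.997, 0.075, 463.937], [-1.0, 0.022, -0.012, 32.507], [0.011, -0.075, -0.997, 1427.905], [0.0, 0.0, 0.0, 1.0]]}
```

View pics/top0.png

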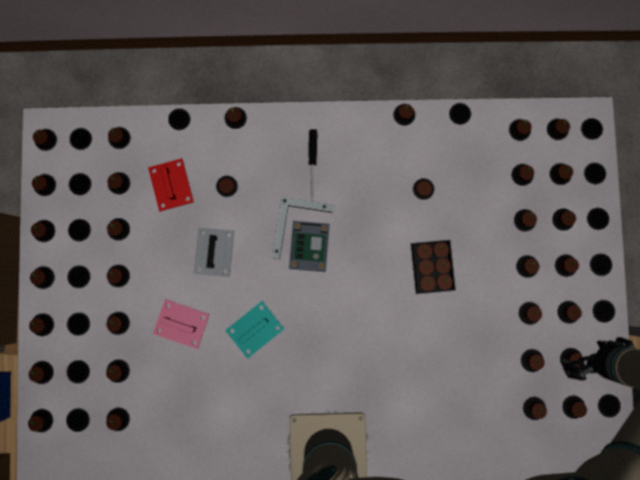

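View pics/scene0.png

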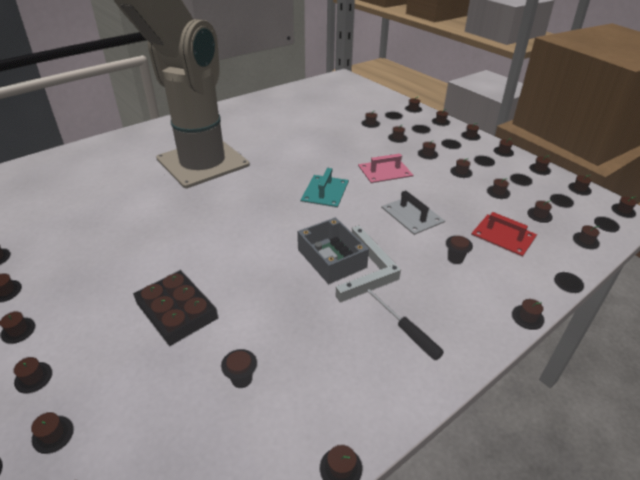

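The top view shows four plates with a handle: red (171,185), pink (181,323), turquoise (254,329) and bare steel with a black bar (214,252). The steel one is the cover. The box is at (310,247), the fence corner at about (285,203), the tray at (433,267), the pots at (227,186) and (423,188), and the driver at (312,160).

```bash
cat > h.py <<'E'
from cell import *
import cv2,numpy as np
from scipy.spatial.transform import Rotation as R
def cast(name,px,z,c=None):
    c=c or camera_info(name)
    K=np.array([[c['fx'],0,c['cx']],[0,c['fy'],c['cy']],[0,0,1]])
    p=cv2.undistortPoints(np.array(px,float).reshape(-1,1,2),K,np.array(c['distortion'])).reshape(-1,2)
    T=np.array(c['T']); d=np.c_[p,np.ones(len(p))]@T[:3,:3].T; o=T[:3,3]
    return o+d*((np.broadcast_to(z,len(p))-o[2])/d[:,2])[:,None]
def proj(name,P,c=None):
    c=c or camera_info(name)
    K=np.array([[c['fx'],0,c['cx']],[0,c['fy'],c['cy']],[0,0,1]])
    Ti=np.linalg.inv(np.array(c['T']))
    return cv2.projectPoints(np.array(P,float).reshape(-1,1,3),cv2.Rodrigues(Ti[:3,:3])[0],Ti[:3,3],K,np.array(c['distortion']))[0].reshape(-1,2)
def tool():
    s=read_state(); return np.array(s['eef_pos']),R.from_euler('xyz',s['tool_rot'])
def go(x,y,z,yaw):
    "delta in tool axes to reach pose pointing down with yaw of tool x"
    p,r=tool(); g=R.from_euler('xyz',[np.pi,0,yaw]); 
    return np.round(np.r_[r.inv().apply(np.array([x,y,z])-p),(r.inv()*g).as_rotvec()],3)
E
python3 - <<'E'
from h import *
im=cv2.imread("pics/top0.png")
cv2.imwrite("pics/crop.png",cv2.resize(im[180:290,180:350],None,fx=4.5,fy=4.5,interpolation=cv2.INTER_CUBIC))
print(np.round(cast("top",[(310,247)],55),0),np.round(cast("top",[(285,203)],30),0),np.round(cast("top",[(214,252)],30),0), cast("top",[(227,186),(423,188),(433,267)],40).round())
c=camera_info("wrist");p,r=tool();T=np.array(c['T']);print(c['fx'],c['cx'],c['cy'],c['distortion'],'cam in tool',r.inv().apply(T[:3,3]-p),'\n',r.as_matrix().T@T[:3,:3])
print(go(500,30,330,0))
E
```

```text
[[553.  35.  55.]] [[677. 101.  30.]] [[546. 296.  30.]] [[ 725.  258.   40.]
 [ 708. -278.   40.]
 [ 492. -297.   40.]]
405.3314307652189 323.13129765730827 235.40803928082798 [0.01625769 0.         0.         0.         0.        ] cam in tool [  68.14826533    0.81187892 -141.90544014] 
 [[-7.89828670e-04 -9.62710076e-01 -2.70534074e-01]
 [ 9.99999436e-01 -9.52592062e-04  4.70335403e-04]
 [-7.10505243e-04 -2.70533549e-01  9.62710286e-01]]
[ 4.63650e+02 -4.60172e+02 -9.87380e+01 -2.00000e-03  0.00000e+00
  4.48000e-01]
```

View pics/crop.png

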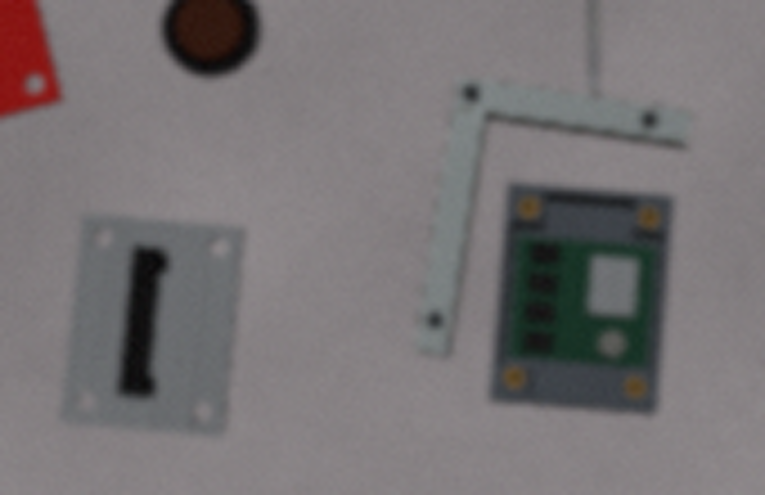

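The crop confirms it: bare steel plate, black bar handle and four pale holes, beside the fence on its left. I'll move to a close view that covers both the box and the cover.

Run:
```python
from h import *
print(go(610,150,270,0))
```

```text
[ 6.14761e+02 -5.20614e+02 -3.86350e+01 -2.00000e-03  0.00000e+00
  4.48000e-01]
```

{"fn": "play_rows", "kwargs": {"deltas": [300,-260,-40,-0.002,0,0.2,0,615,-521,-40,-0.002,0,0.448,0,615,-521,-40,-0.002,0,0.448,0,615,-521,-40,-0.002,0,0.448,0,615,-521,-40,-0.002,0,0.448,0,615,-521,-40,-0.002,0,0.448,0,615,-521,-40,-0.002,0,0.448,0,615,-521,-40,-0.002,0,0.448,0,615,-521,-40,-0.002,0,0.448,0,615,-521,-40,-0.002,0,0.448,0]}}

```text
clock: 1.35
eef_pos: [536.3, -14.1, 263.0]
tool_rot: [3.139, -0.0, -0.0]
force: [0.8, -0.5, 0.9]
width: -0.1
gripper_force: 0.0
```

Run:
```python
from h import *
print(read_state()['clock'],tool()[0],read_state()['tool_rot'],go(610,150,270,0))
```

```text
1.35 [536.31317551 -14.14602278 263.02813606] [ 3.13942991e+00 -2.88523299e-04 -2.27489975e-04] [ 7.36510e+01 -1.64147e+02 -7.30600e+00  2.00000e-03 -0.00000e+00
 -0.00000e+00]
```

{"fn": "play_rows", "kwargs": {"deltas": [74,-164,-7,0.002,0,0,0,74,-164,-7,0.002,0,0,0,74,-164,-7,0.002,0,0,0,74,-164,-7,0.002,0,0,0,74,-164,-7,0.002,0,0,0,74,-164,-7,0.002,0,0,0,74,-164,-7,0.002,0,0,0]}}

```text
clock: 2.22
eef_pos: [609.8, 146.4, 270.0]
tool_rot: [3.141, -0.001, -0.002]
force: [-0.0, 1.4, 0.1]
width: 0.2
gripper_force: 0.0
```

Run:
```python
from h import *
import pickle
c=camera_info("wrist"); im=get_image("wrist"); cv2.imwrite("pics/w1.png",im[:,:,::-1]); pickle.dump(c,open("w1.pkl","wb"))
print(read_state()['qd'].round(3),tool()[0])
```

```text
[-0.004  0.004 -0.004 -0.005 -0.001 -0.001  0.   ] [609.87803665 146.74641112 270.03930323]
```

View pics/w1.png

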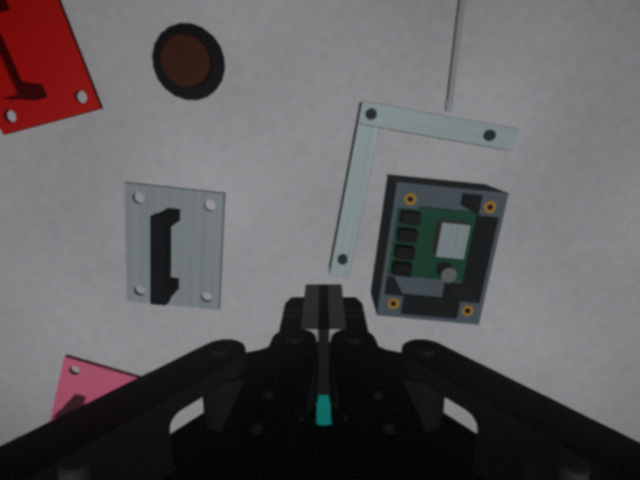

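The wrist view shows the cover with its holes at about (139,198), (210,205), (207,296) and (140,290). The box's brass holes are at (410,199), (490,207), (467,310) and (393,304). The fence corner is near (371,113), with its screws at (489,135) and (342,259).

```bash
cat >> h.py <<'E'
def brass(im,roi=None):
    hsv=cv2.cvtColor(im,cv2.COLOR_RGB2HSV); m=cv2.inRange(hsv,(8,110,60),(28,255,255))
    if roi: k=np.zeros_like(m); k[roi[1]:roi[3],roi[0]:roi[2]]=1; m*=k
    m=cv2.morphologyEx(m,cv2.MORPH_CLOSE,np.ones((5,5)))
    out=[]
    for c in cv2.findContours(m,cv2.RETR_EXTERNAL,cv2.CHAIN_APPROX_NONE)[0]:
        if cv2.contourArea(c)>25: out.append((*cv2.minEnclosingCircle(c)[0],cv2.contourArea(c)))
    return np.array(out)
def spot(im,px,w,bright):
    "centroid of the bright/dark blob near px"
    x,y=map(int,px); g=cv2.cvtColor(im,cv2.COLOR_RGB2GRAY)[y-w:y+w+1,x-w:x+w+1]
    t,m=cv2.threshold(g,0,1,cv2.THRESH_OTSU if bright else cv2.THRESH_BINARY_INV+cv2.THRESH_OTSU)
    n,l,s,ce=cv2.connectedComponentsWithStats(m); i=l[w,w] or 1+np.argmax(s[1:,4])
    return ce[i]+[x-w,y-w], s[i,4]
E
python3 - <<'E'
from h import *
import pickle
c=pickle.load(open("w1.pkl","rb")); im=cv2.imread("pics/w1.png")[:,:,::-1].copy()
b=brass(im,(360,150,520,340)); print(b.round(1)); B=cast("wrist",b[:,:2],55,c); print(B.round(1),B.mean(0).round(1))
h=[spot(im,p,8,True) for p in[(139,198),(210,205),(207,296),(140,290)]];print([x[1] for x in h]); H=cast("wrist",[x[0] for x in h],2.5,c);print(H.round(1),H.mean(0).round(1))
s=[spot(im,p,8,False) for p in[(371,113),(489,135),(342,259)]];print([x[1] for x in s]); S=cast("wrist",[x[0] for x in s],30,c);print(S.round(1))
a=S[1]-S[0]; e=S[2]-S[0]; print('far dir',np.degrees(np.arctan2(a[1],a[0]))+90,'left',np.degrees(np.arctan2(e[1],e[0]))-180)
# inner edges along wall: gradient transitions
g=cv2.cvtColor(im,cv2.COLOR_RGB2GRAY)
hsv=cv2.cvtColor(im,cv2.COLOR_RGB2HSV); print(im[115,420],im[200,355],im[170,450],hsv[115,420],hsv[170,250],hsv[118,420],hsv[60,400])
E
```

```text
[[467.  310.   72.5]
 [393.  303.   72. ]
 [489.4 206.6  93. ]
 [409.8 198.7  92.5]]
[[503.3   7.2  55. ]
 [510.8  78.6  55. ]
 [604.5  -3.5  55. ]
 [612.   68.   55. ]] [557.7  37.6  55. ]
[np.int32(250), np.int32(81), np.int32(248), np.int32(252)]
[[604.  332.    2.5]
 [597.3 260.7   2.5]
 [496.  271.9   2.5]
 [503.1 343.8   2.5]] [550.1 302.1   2.5]
[np.int32(99), np.int32(108), np.int32(80)]
[[685.2 102.   30. ]
 [666.   -6.4  30. ]
 [547.2 126.6  30. ]]
far dir -10.038676640277089 left -10.08610278007859
[126 138 138] [127 137 140] [140 139 142] [ 90  22 138] [110   5 146] [ 97  24 139] [120   2 130]
```

```bash
cat >> h.py <<'E'
C=np.array([673.6,93.9]); YF=np.radians(-10.05)
def F(fx,fy): return C+np.array([[np.cos(YF),-np.sin(YF)],[np.sin(YF),np.cos(YF)]])@[fx,fy]
def inF(p): return np.array([[np.cos(YF),np.sin(YF)],[-np.sin(YF),np.cos(YF)]])@(np.array(p)[:2]-C)
E
python3 - <<'E'
from h import *
print(go(*F(-208,-73),120,YF),go(*F(-208,-73),14,YF))
E
```

```text
[-1.53737e+02  8.87250e+01  1.49956e+02  0.00000e+00 -1.00000e-03
  1.73000e-01] [-1.53800e+02  8.87150e+01  2.55956e+02  0.00000e+00 -1.00000e-03
  1.73000e-01]
```

{"fn": "play_rows", "kwargs": {"deltas": [-154,89,100,0,0,0.173,0.6,-154,89,100,0,0,0.173,0.6,-154,89,100,0,0,0.173,0.6,-154,89,150,0,0,0.173,0.6,-154,89,200,0,0,0.173,0.6,-154,89,240,0,0,0.173,0.6,-154,89,256,0,0,0.173,0.6,-154,89,256,0,0,0.173,0.6,-154,89,256,0,0,0.173,0.6]}}

```text
clock: 3.4
eef_pos: [456.0, 58.7, 13.4]
tool_rot: [3.141, -0.0, -0.174]
force: [1.1, -0.3, 0.2]
width: 51.2
gripper_force: 0.0
```

Run:
```python
from h import *
p,_=tool();print(p,inF(p),read_state()['tool_rot'],read_state()['width'],go(*F(-145,-73),12,YF))
```

```text
[456.00066425  58.71887607  13.44674909] [-208.12108641  -72.61401926] [ 3.14068131e+00 -2.51008215e-04 -1.74231840e-01] 51.15358317424593 [ 6.312e+01  4.590e-01  1.463e+00  1.000e-03 -0.000e+00  1.000e-03]
```

{"fn": "play_rows", "kwargs": {"deltas": [10,0,0,0,0,0,0.6,18,0,0,0,0,0,0.6,25,0,0,0,0,0,0.6,32,0,0,0,0,0,0.6,38,0,0,0,0,0,0.6,44,0,0,0,0,0,0.6,49,0,0,0,0,0,0.6,54,0,0,0,0,0,0.6,58,0,0,0,0,0,0.6,60,0,0,0,0,0,0.6]}}

```text
clock: 4.65
eef_pos: [512.2, 49.3, 13.5]
tool_rot: [-3.141, 0.006, -0.173]
force: [-5.7, 1.3, 5.0]
width: 51.2
gripper_force: 3.3
```

{"fn": "play_rows", "kwargs": {"deltas": [2,0,0,0,0,0,0.6,4,0,0,0,0,0,0.6,5,0,0,0,0,0,0.6,5,0,0,0,0,0,0.6]}}

```text
clock: 5.15
eef_pos: [517.0, 48.5, 13.5]
tool_rot: [-3.141, 0.006, -0.173]
force: [-6.0, 1.3, 4.2]
width: 51.0
gripper_force: 3.0
```

{"fn": "play_rows", "kwargs": {"deltas": [2,0,0,0,0,0,0.6,4,0,0,0,0,0,0.6,6,0,0,0,0,0,0.6,6,0,0,0,0,0,0.6]}}

```text
clock: 5.65
eef_pos: [521.9, 47.6, 13.5]
tool_rot: [-3.141, 0.008, -0.173]
force: [-7.4, 1.0, 5.7]
width: 51.2
gripper_force: 3.9
```

{"fn": "play_rows", "kwargs": {"deltas": [2,0,0,0,0,0,0.6,3,0,0,0,0,0,0.6,3,0,0,0,0,0,0.6]}}

```text
clock: 6.02
eef_pos: [521.7, 47.7, 13.3]
tool_rot: [-3.14, 0.014, -0.173]
force: [-13.3, 1.8, 11.3]
width: 51.2
gripper_force: 6.6
```

Run:
```python
from h import *
print(go(*F(-175,-74),13,YF),go(*F(-175,-110),110,YF),go(*F(-65,-165),100,YF+np.pi/2),go(*F(-65,-165),14,YF+np.pi/2),read_state()['qpos'].round(2))
```

```text
[-3.3528e+01  1.8980e+00  7.6300e-01 -1.0000e-03  1.4000e-02  3.0000e-03] [-3.4945e+01  3.7755e+01 -9.6280e+01 -1.0000e-03  1.4000e-02  3.0000e-03] [ 7.5037e+01  9.3055e+01 -8.7861e+01 -1.2000e-02  1.0000e-02 -1.5680e+00] [ 7.6210e+01  9.3182e+01 -1.8690e+00 -1.2000e-02  1.0000e-02 -1.5680e+00] [-0.36  0.84  0.34  2.01 -0.67  0.42 -1.24]
```

{"fn": "play_rows", "kwargs": {"deltas": [-40,0,0,0,0,0,0.6,-42,0,-60,0,0,0,0.6,-42,38,-97,0,0,-0.1,0.6,-42,93,-97,0,0,-0.28,0.6,0,93,-97,0,0,-0.45,0.6,68,93,-97,0,0,-0.63,0.6,68,93,-97,0,0,-0.81,0.6,68,93,-97,0,0,-1,0.6,68,93,-97,0,0,-1.18,0.6,68,93,-97,0,0,-1.36,0.6]}}

```text
clock: 7.28
eef_pos: [580.0, -57.7, 110.9]
tool_rot: [3.141, 0.0, 1.192]
force: [0.6, -0.0, -0.0]
width: 51.2
gripper_force: 0.0
```

Run:
```python
from h import *
print(go(*F(-65,-165),14,YF+np.pi/2),inF(tool()[0]),read_state()['qpos'].round(2))
```

```text
[ 7.4500e-01  5.1100e-01  9.6852e+01  1.0000e-03  0.0000e+00 -2.0300e-01] [ -65.71409759 -165.57267265] [-0.02  0.69  0.11  1.82 -0.11  0.64 -0.22]
```

{"fn": "play_rows", "kwargs": {"deltas": [0,0,45,0,0,-0.18,0.6,1,0,90,0,0,-0.203,0.6,1,0,97,0,0,-0.203,0.6,1,0,97,0,0,-0.203,0.6]}}

```text
clock: 7.78
eef_pos: [580.6, -56.5, 14.2]
tool_rot: [3.141, 0.0, 1.389]
force: [-0.7, -0.4, 0.1]
width: 51.1
gripper_force: 0.0
```

{"fn": "play_rows", "kwargs": {"deltas": [10,0,0,0,0,0,0.6,17,0,0,0,0,0,0.6,24,0,0,0,0,0,0.6,30,0,0,0,0,0,0.6,35,0,0,0,0,0,0.6,40,0,0,0,0,0,0.6,44,0,0,0,0,0,0.6,47,0,0,0,0,0,0.6,50,0,0,0,0,0,0.6,52,0,0,0,0,0,0.6]}}

```text
clock: 9.02
eef_pos: [588.2, -10.0, 14.7]
tool_rot: [-3.141, 0.006, 1.387]
force: [-4.3, -10.6, 8.9]
width: 51.2
gripper_force: 5.4
```

{"fn": "play_rows", "kwargs": {"deltas": [2,0,0,0,0,0,0.6,4,0,0,0,0,0,0.6,5,0,0,0,0,0,0.6,5,0,0,0,0,0,0.6]}}

```text
clock: 9.52
eef_pos: [589.0, -5.0, 14.7]
tool_rot: [-3.141, 0.006, 1.387]
force: [-5.5, -8.9, 8.6]
width: 51.4
gripper_force: 5.1
```

Run:
```python
from h import *
print(inF(tool()[0]))
```

```text
[ -65.99698612 -112.13483747]
```

{"fn": "play_rows", "kwargs": {"deltas": [2,0,0,0,0,0,0.6,4,0,0,0,0,0,0.6,5,0,0,0,0,0,0.6,5,0,0,0,0,0,0.6]}}

```text
clock: 10.02
eef_pos: [589.5, -3.2, 14.7]
tool_rot: [-3.14, 0.009, 1.386]
force: [-4.0, -15.0, 8.5]
width: 51.5
gripper_force: 7.9
```

Run:
```python
from h import *
print(inF(tool()[0]))
```

```text
[ -65.89433013 -110.3036231 ]
```

{"fn": "play_rows", "kwargs": {"deltas": [-30,0,0,0,0,0,0.6,-40,0,-60,0,0,0.1,0.5,-30,0,-100,0,0,0.28,0.3,0,0,-100,0,0,0.46,0.2,30,0,-100,0,0,0.64,0.2,53,0,-100,0,0,0.82,0.2,53,0,-100,0,0,1,0.2,53,0,-100,0,0,1.18,0.2,53,0,-100,0,0,1.36,0.2,53,0,-100,0,0,1.54,0.2]}}

```text
clock: 11.28
eef_pos: [600.9, 57.9, 114.1]
tool_rot: [-3.141, -0.001, -0.155]
force: [1.0, 0.6, 0.4]
width: 17.0
gripper_force: 0.0
```

Run:
```python
from h import *
print(go(*F(-65,-50),100,YF),inF(tool()[0]),read_state()['qpos'].round(2))
```

```text
[ 3.000e-01  1.878e+00  1.408e+01 -1.000e-03 -1.000e-03  2.000e-02] [-65.34571119 -48.13973785] [-0.46  0.77  0.52  1.77 -0.53  0.75 -1.38]
```

{"fn": "play_rows", "kwargs": {"deltas": [0,2,14,0,0,0.03,0.2,0,2,14,0,0,0.022,0.2,0,2,14,0,0,0.022,0.2,0,2,14,0,0,0.022,0.2]}}

```text
clock: 11.78
eef_pos: [600.8, 54.9, 100.0]
tool_rot: [-3.141, -0.001, -0.172]
force: [0.1, 0.3, -0.0]
width: 17.3
gripper_force: 0.0
```

Run:
```python
from h import *
import pickle
c=camera_info("wrist"); im=get_image("wrist"); cv2.imwrite("pics/w2.png",im[:,:,::-1]); pickle.dump((c,read_state()),open("w2.pkl","wb"))
print(tool()[0],read_state()['tool_rot'],c['T'])
b=brass(im); print(b.round(1)); B=cast("wrist",b[:,:2],55,c); print(B.round(1)); print([inF(x).round(1) for x in B])
```

```text
[600.84004945  54.90443459 100.05077583] [-3.14106623e+00 -9.02911839e-04 -1.71874400e-01] [[-1.71617142e-01 -9.48775047e-01 -2.65279979e-01  6.68210930e+02]
 [-9.85163594e-01  1.65414553e-01  4.57243725e-02  4.23425246e+01]
 [ 4.99025460e-04  2.69191264e-01 -9.63086608e-01  2.41956131e+02]
 [ 0.00000000e+00  0.00000000e+00  0.00000000e+00  1.00000000e+00]]
[[398.8 163.4 416.5]
 [240.9 161.9 408. ]]
[[644.4  11.4  55. ]
 [657.4  82.1  55. ]]
[array([-14.4, -86.4]), array([-13.9, -14.4])]
```

View pics/w2.png

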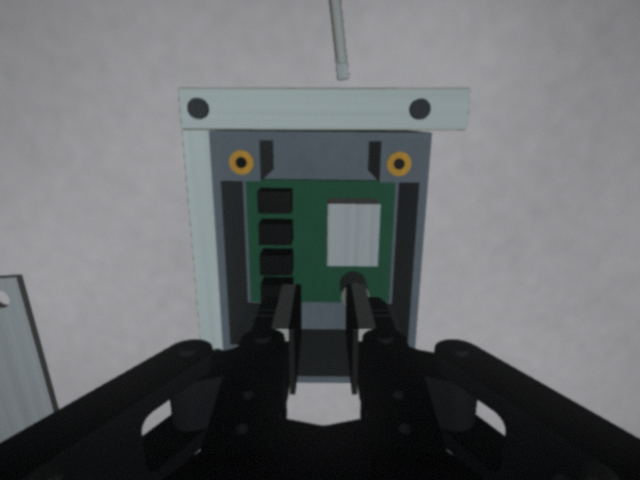

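The box is flush: both brass holes sit within about 0.4 mm of where they should be in the fence frame. In the picture they are at (241,162) and (399,163), and there is no gap at either wall. Next is the cover.

Run:
```python
from h import *
print(go(550.1,302.1,110,np.radians(-6)))
```

```text
[-9.22610e+01 -2.34881e+02 -9.90900e+00 -0.00000e+00 -1.00000e-03
 -6.70000e-02]
```

{"fn": "play_rows", "kwargs": {"deltas": [0,-40,-40,0,0,0,0.5,-40,-100,-40,0,0,-0.067,0.55,-70,-150,-30,0,0,-0.067,0.55,-92,-200,-10,0,0,-0.067,0.55,-92,-235,-10,0,0,-0.067,0.55,-92,-235,-10,0,0,-0.067,0.55,-92,-235,-10,0,0,-0.067,0.55,-92,-235,-10,0,0,-0.067,0.55]}}

```text
clock: 12.82
eef_pos: [550.8, 300.4, 110.2]
tool_rot: [3.141, -0.001, -0.108]
force: [-0.3, -0.8, -0.5]
width: 47.1
gripper_force: 0.0
```

Run:
```python
from h import *
c=camera_info("wrist"); im=get_image("wrist"); cv2.imwrite("pics/w3.png",im[:,:,::-1])
print(tool()[0],read_state()['tool_rot'],read_state()['width'])
y=np.radians(-6);e=np.array([np.cos(y),np.sin(y)]);n=np.array([-e[1],e[0]]);m=np.array([550.1,302.1])
q=proj("wrist",[(*(m+51*e+s*n),2.5) for s in(36,-36)],c);print(q.round(1))
h=[spot(im,p,16,True) for p in q];print(h);H=cast("wrist",[x[0] for x in h],2.5,c);print(H.round(1))
d=H[0]-H[1];t=np.arctan2(-d[0],d[1]);mm=H.mean(0)[:2]-51*np.array([np.cos(t),np.sin(t)]);print(np.degrees(t),mm,np.linalg.norm(d),go(*mm,21,t))
```

```text
[550.74257278 300.5622556  110.15032477] [ 3.14134508e+00 -7.74428270e-04 -1.07708376e-01] 46.57865751798994
[[258.8 153.7]
 [377.9 153.3]]
[(array([258.77272727, 153.18939394]), np.int32(264)), (array([376.1245283 , 153.48301887]), np.int32(265))]
[[604.9 332.6   2.5]
 [597.  262.    2.5]]
-6.364589649874574 [550.29323668 302.94758263] 70.95607286667497 [-7.7200e-01 -2.3450e+00  8.9149e+01  0.0000e+00 -1.0000e-03  3.0000e-03]
```

View pics/w3.png

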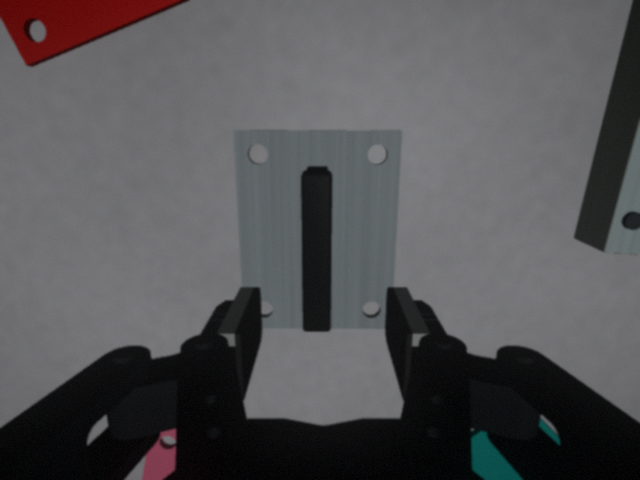

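The cover is dead ahead with its bar at column 316, between the open fingers. I'll descend and grip.

{"fn": "play_rows", "kwargs": {"deltas": [-1,-1.5,45,0,0,0.003,0.55,-1,-1.5,80,0,0,0.003,0.55,-1,-1.5,89,0,0,0.003,0.55,-1,-1.5,89,0,0,0.003,0.55,-1,-1.5,89,0,0,0.003,0,-1,-1.5,89,0,0,0.003,0,-1,-1.5,89,0,0,0.003,0,-1,-1.5,89,0,0,0.003,0,-1,-1.5,89,0,0,0.003,0]}}

```text
clock: 14.0
eef_pos: [550.5, 304.3, 22.4]
tool_rot: [-3.14, -0.003, -0.108]
force: [-1.1, -0.5, 6.0]
width: 14.6
gripper_force: 59.6
```

{"fn": "play_rows", "kwargs": {"deltas": [0,0,-10,0,0,0,0,0,0,-25,0,0,0,0,0,0,-50,0,0,0,0,0,0,-80,0,0,0,0,0,0,-110,0,0,0,0,0,0,-120,0,0,0,0,0,0,-120,0,0,0,0]}}

```text
clock: 14.88
eef_pos: [549.4, 304.1, 141.3]
tool_rot: [-3.141, -0.001, -0.108]
force: [-0.2, 0.3, -2.8]
width: 15.2
gripper_force: 58.9
```

Run:
```python
from h import *
print(tool()[0],read_state()['tool_rot'],go(600.7,56,140,np.radians(-10.3)))
```

```text
[549.40525049 304.1126591  141.25263521] [-3.14076970e+00 -1.03561956e-03 -1.07978678e-01] [ 7.77340e+01  2.41141e+02  1.13500e+00 -1.00000e-03 -1.00000e-03
  7.20000e-02]
```

{"fn": "play_rows", "kwargs": {"deltas": [10,30,0,0,0,0.02,0,25,75,0,0,0,0.04,0,40,120,0,0,0,0.06,0,55,165,0,0,0,0.072,0,68,210,0,0,0,0.072,0,76,232,0,0,0,0.072,0,78,241,0,0,0,0.072,0,78,241,0,0,0,0.072,0,78,241,0,0,0,0.072,0,78,241,0,0,0,0.072,0]}}

```text
clock: 16.12
eef_pos: [600.7, 57.6, 140.6]
tool_rot: [-3.141, 0.0, -0.178]
force: [-0.2, 0.1, -2.8]
width: 14.9
gripper_force: 59.0
```

Run:
```python
from h import *
c=camera_info("wrist"); im=get_image("wrist"); cv2.imwrite("pics/w4.png",im[:,:,::-1])
print(tool()[0],read_state()['tool_rot'],read_state()['width'],go(600.7,56,110,np.radians(-10.3)))
```

```text
[600.72885081  57.25560995 140.67090608] [-3.14098370e+00 -1.26962308e-04 -1.78371764e-01] 14.803268588744222 [ 1.900e-01  1.259e+00  3.067e+01 -1.000e-03 -0.000e+00  1.000e-03]
```

View pics/w4.png

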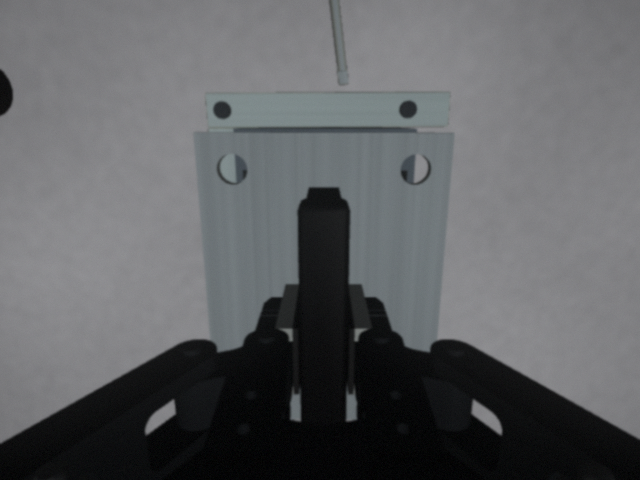

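The cover is held level. Its front holes are at (232,169) and (415,169), with the box below. Next I'll measure those holes in the hand.

```bash
cat >> h.py <<'E'
BOX=np.array([600.7,56.0]); BY=np.radians(-10.3)
def circ(im,px,r0):
    x,y=map(int,px); w=26; g=cv2.cvtColor(im,cv2.COLOR_RGB2GRAY)[y-w:y+w+1,x-w:x+w+1]
    g=cv2.resize(cv2.normalize(g,None,0,255,cv2.NORM_MINMAX),None,fx=4,fy=4,interpolation=cv2.INTER_CUBIC)
    k=cv2.HoughCircles(g,cv2.HOUGH_GRADIENT,1.5,200,param1=120,param2=15,minRadius=int(4*(r0-2.5)),maxRadius=int(4*(r0+2.5)))[0,0]
    return k[:2]/4-.375+[x-w,y-w],k[2]/4
def cover(im,c,px,r0,zt):
    k=[circ(im,p,r0) for p in px]; print([(a.round(1),round(float(b),1)) for a,b in k])
    H=cast("wrist",[a for a,_ in k],zt,c); d=H[0]-H[1]; t=np.arctan2(-d[0],d[1])
    m=H.mean(0)[:2]-51*np.array([np.cos(t),np.sin(t)])
    print('sep',np.linalg.norm(d).round(2),'centre',m.round(2),'yaw deg',np.degrees(t).round(2),'err to box',(BOX-m).round(2),np.degrees(BY-t).round(2))
    return m,t
E
python3 - <<'E'
from h import *
im=cv2.imread("pics/w4.png")[:,:,::-1].copy(); c=camera_info("wrist")
m,t=cover(im,c,[(232,169),(415,169)],15.3,123.3)
p,r=tool(); print('in tool',r.inv().apply(np.r_[BOX-m,0]))
E
```

```text
[(array([232.4, 169.4]), 14.6), (array([415.1, 169.8]), 15.0)]
sep 71.2 centre [600.19  56.34] yaw deg -10.38 err to box [ 0.51 -0.34] 0.08
in tool [ 5.59312679e-01  2.43552417e-01 -7.72992981e-05]
```

{"fn": "play_rows", "kwargs": {"deltas": [0.5,0.2,10,0,0,0,0,0.5,0.2,20,0,0,0,0,0.5,0.2,30,0,0,0,0,0.5,0.2,40,0,0,0,0,0.5,0.2,47,0,0,0,0,0.5,0.2,51,0,0,0,0,0.5,0.2,51,0,0,0,0,0.5,0.2,51,0,0,0,0,0.5,0.2,51,0,0,0,0,0.5,0.2,51,0,0,0,0]}}

```text
clock: 17.42
eef_pos: [601.5, 55.6, 90.0]
tool_rot: [-3.141, -0.001, -0.18]
force: [-0.3, 0.2, -3.0]
width: 15.0
gripper_force: 59.0
```

Run:
```python
from h import *
c=camera_info("wrist"); im=get_image("wrist"); 
a=cv2.resize(im[90:240,160:490],None,fx=2.4,fy=2.4,interpolation=cv2.INTER_CUBIC); cv2.imwrite("pics/w5.png",a[:,:,::-1])
p,r=tool();print(p,read_state()['tool_rot'],read_state()['force'])
m,t=cover(im,c,[(232,169),(415,169)],15.3,p[2]-17.4)
print('in tool',r.inv().apply(np.r_[BOX-m,0]))
b=brass(im); print(b.round(1)); 
if len(b): print([inF(x).round(1) for x in cast("wrist",b[:,:2],55,c)])
y=BY;e=np.array([np.cos(y),np.sin(y)]);n=np.array([-e[1],e[0]])
print('brass expected',proj("wrist",[(*(BOX+51*e+s*n),55) for s in(36,-36)],c).round(1))
im=get_image("scene"); cv2.imwrite("pics/s5.png",cv2.resize(im[190:310,250:450],None,fx=4,fy=4,interpolation=cv2.INTER_CUBIC)[:,:,::-1])
```

```text
[601.46950453  55.6016978   89.96434903] [-3.14133642e+00 -7.31802083e-04 -1.80176096e-01] [-0.16004596  0.33700539 -3.19600772]
[(array([233.2, 167.9]), 16.3), (array([415.8, 169.1]), 15.0)]
sep 71.21 centre [601.4   54.53] yaw deg -10.72 err to box [-0.7   1.47] 0.42
in tool [-9.53554343e-01 -1.32061464e+00 -3.59432664e-04]
[[408.  167.5 163.5]
 [236.5 166.5 360.5]]
[array([-14.9, -88.1]), array([-14.1, -14. ])]
brass expected [[237.2 166.3]
 [403.7 166.1]]
```

View pics/w5.png

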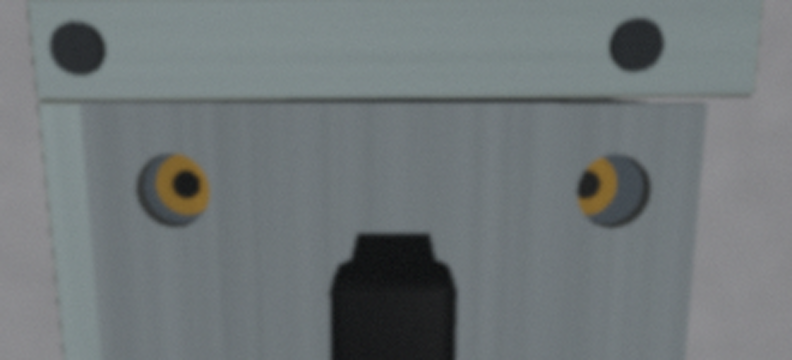

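View pics/s5.png

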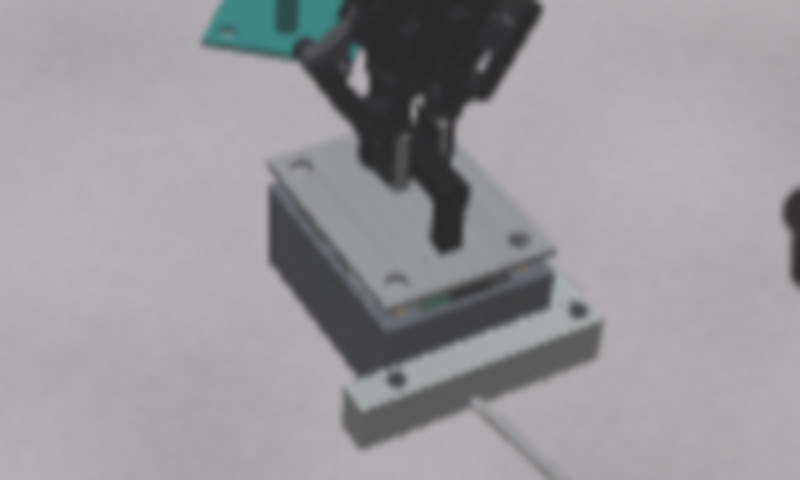

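Run:
```python
from h import *
c=camera_info("wrist");p,r=tool()
B=cast("wrist",[(237.9,166.7),(405,166.7)],55,c)
for zt in(p[2]-17.4,p[2]-19.4):
  H=cast("wrist",[(232.5,169.2),(415.8,169.2)],zt,c)
  for X in(B,H): print(np.linalg.norm(X[0]-X[1]),end=' ')
  D=(B-H)*[1,1,0]; print('tool err per hole',r.inv().apply(D).round(2))
```

```text
72.20569572912599 71.47775046524232 tool err per hole [[-0.88 -1.47 -0.  ]
 [-0.87 -0.75 -0.  ]]
72.20569572912599 72.37479369402548 tool err per hole [[-0.65 -1.03 -0.  ]
 [-0.65 -1.2  -0.  ]]
```

{"fn": "play_rows", "kwargs": {"deltas": [-0.7,-1.1,0.5,0,0,0,0,-0.7,-1.1,0.5,0,0,0,0,-0.7,-1.1,0.5,0,0,0,0,-0.7,-1.1,0.5,0,0,0,0,-0.7,-1.1,0.5,0,0,0,0,-0.7,-1.1,0.5,0,0,0,0,-0.7,-1.1,0.5,0,0,0,0,-0.7,-1.1,0.5,0,0,0,0]}}

```text
clock: 18.52
eef_pos: [600.9, 56.8, 89.3]
tool_rot: [-3.141, -0.0, -0.18]
force: [0.5, 0.2, -3.1]
width: 14.9
gripper_force: 59.0
```

Run:
```python
from h import *
c=camera_info("wrist"); im=get_image("wrist"); 
a=cv2.resize(im[130:205,200:450],None,fx=3.2,fy=3.2,interpolation=cv2.INTER_CUBIC); cv2.imwrite("pics/w6.png",a[:,:,::-1])
p,r=tool();print(p,read_state()['tool_rot'],read_state()['force'])
```

```text
[600.90452715  56.81196514  89.2958568 ] [-3.14140901e+00 -4.62622577e-04 -1.80192774e-01] [ 0.20447545 -0.30624519 -2.7193657 ]
```

View pics/w6.png

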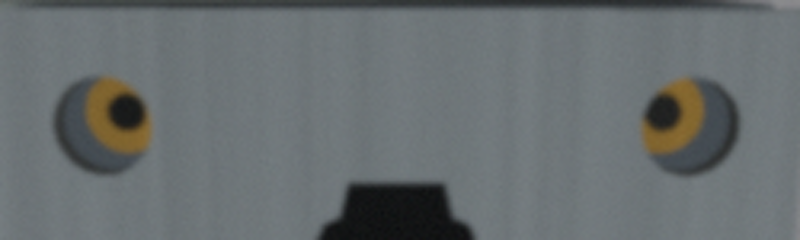

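The bores now sit symmetrically in the holes: crop offsets are +23 and −27 px, all of it perspective convergence. I'm handing it in.

```bash
python3 -c "
from cell import *
print(finish_job())"
```

```text
the job is handed in; nothing more can be done
None
```

I handed the job in at about 18.6 s, with the box flush in the fence corner and the cover held level about 10 mm above it, its holes over the threaded holes to within about 1 mm. The finish call returned no verdict, and I measured only the two front holes, because the gripper hid the other two.

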